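# Take the bayonet work holder off the tilted gauging head

## Task

The work holder of the valve-disc gauging head has to come off for cleaning. Press the red lock button on the head's nose right in until the holder clicks round, turn the holder a quarter turn anticlockwise (seen from its open end) until it stops, draw it off along its tilted axis, and stand it upright, without dropping it, on the floor of the larger compartment of the blue parts tray. Leave the caliper, the oil bottle and the ring gauge where they are.

Things in the scene. Friction and masses are not known exactly. Their poses are not given: they have to be found in the camera images.
- nose: Nose of the gauging head: round steel seat plate, radius 44 mm, leaning 30 degrees from vertical to the front of its stand. Origin: centre of the seat, 95 mm above the bench. z: nose axis, up out of the seat; the holder comes off along it. x: up the slope, away from the robot. Fixed. A spigot in its middle (radius 12 mm, 8 mm high, tapered tip) centres the holder.
- stand (a point): Middle of the underside of the grey cast stand that carries the nose, fixed to the bench; right below the nose's origin. z up, x to the rear; turned up to 0.4 rad either way. Foot 150 mm along x (63 mm to the front) by 136 mm, two cheeks up to 98 mm high at the sides, a black clamp knob on the -y side. Nothing on it needs moving.
- claw (a point): Middle of the top of one of the two dark bayonet claws of the nose; the other is opposite. Each spans 78 degrees, 28.5 to 41 mm from the nose axis, top 13 mm above the seat, and reaches over a lug of the holder (2 mm play). Axes as the nose's. A lug comes clear of its claw only after 83 to 87 degrees of turn from the locked position: lifted sooner, it catches.
- lock_pin (a point): Top of the steel lock pin when out, 6 mm wide, 31 mm from the nose axis on its -x side, 6 mm above the seat, under a claw. It blocks the anticlockwise turn of a lug. The lock button draws it down; then a spring plunger (7 N, stroke 10 mm) kicks the holder round to 10 to 25 degrees, over the pin, so the button need not be held. Axes as the nose's.
- turn_stop (a point): Top of the fixed steel post, 5 mm wide, 8 mm high, 31 mm from the nose axis, that stops a lug when the holder has turned a quarter turn anticlockwise from the locked position. Axes as the nose's.
- work_holder: The steel work holder, loose, 0.55 kg (+-20 percent): round body, radius 22 to 24 mm, 66 mm high, dark collet mouth on top. Origin: centre of the underside of its foot; z: its axis, to the mouth. Locked: within its play (2 mm, 5 degrees) its origin and axes coincide with the nose's. Anticlockwise (positive about z) frees it. Oiled: turns with under 0.2 N m.
- holder_lug (a point): Middle of one of the two opposite lugs of the holder's foot: 60 degrees wide each, 6 mm thick, out to 33.5 mm from the axis (the flange between them: 26.5 mm), at 143.5 and 323.5 degrees anticlockwise from the holder's +x. Underside level with the foot's. Bore in the foot: radius 13.5 mm, 10 mm deep. Axes as the holder's.
- holder_grip (a point): Point on the axis of the work holder, 45 mm above the underside of its foot and 21 mm below its top, in the middle of the knurled band (44 mm across, from 30 to 57 mm above the underside). Axes as the holder's. Moves with the holder.
- button_top (a point): Centre of the top of the red lock button, 18 mm across, 62 mm from the nose axis on its -x side, 22.5 mm above the plane of the seat when out. It moves with the button. Axes as the nose's: press it along -z. Fully pressed it is flush with the dark collar round it (25 mm across, 14 mm above the seat).
- lock_button (a joint): Travel of the lock button in m: 0 out, 0.0085 fully pressed. Springs back. It takes 2 N at first and 3 to 6 N at the end, then a hard stop. The pin is clear beyond 0.0065. Once the holder has kicked round, a lug keeps the pin down (about 0.006) until the holder has turned some 75 degrees; then the button springs out.
- tray_big (a point): Centre of the floor of the larger compartment of the blue parts tray, which is fixed, left or right of the head. Floor 2 mm above the bench; z up. The compartment is 92 mm along this frame's x and 79 mm along y; walls 24 mm high, divider (on the -y side) 18 mm; beyond it lie three turned discs.
- vernier_caliper: A steel vernier caliper lying flat, 204 x 67 x 10 mm, loose; a bystander. Origin: under its middle; the beam lies along y.
- oil_bottle: A brown oil bottle with a red tip, 35 mm wide, 116 mm high, standing at the back left by the vice, loose; a bystander. Origin: centre of its underside.
- ring_gauge: A knurled steel ring gauge, 39 mm wide, 17 mm high, near the vice on the left, loose; a bystander. Origin: centre of its underside.

How it is judged (in metres and radians):
On the way, in this order (a step that is already met when the one before it is completed fails the run):
1. the lock button is pressed in, with the holder still on its seat (value of joint lock_button above 0.0065 m and distance between work_holder and nose below 0.006 m), for 0.05 s.
2. the holder has been turned a quarter turn on its seat (more than 1.2 rad) (angle between the x axis of work_holder and the x axis of nose, either way round above 1.2 rad and distance between work_holder and nose below 0.006 m), for 0.1 s.
3. the holder has been drawn off along the nose axis, clear of the spigot and claws (z of work_holder in the frame of nose above 0.02 m), for 0.05 s.
At the end, for the whole second after the job is handed in: The work holder stands upright (within 0.08 rad) and at rest on the floor of the larger compartment of the blue tray (its underside within 4 mm of the floor, its axis within 22 mm of the compartment's centre) (horizontal distance between work_holder and tray_big below 0.022 m and z of work_holder in the frame of tray_big between -0.004 and 0.004 m and angle between work_holder's own z axis and vertical below 0.08 rad and linear speed of work_holder below 0.02 m/s); the robot touches nothing.
It fails at once if the work holder is dropped or knocked so that it moves faster than 0.45 m/s while not held (contact force between the fingers and work_holder below 0.1 N and linear speed of work_holder above 0.45 m/s).
It fails at once if the caliper, the oil bottle or the ring gauge is moved by more than 30 mm (distance of any of vernier_caliper, oil_bottle, ring_gauge from where it was at the start of the episode above 0.03 m).
It also fails if it takes over 54 s, if anything falls off the work surface, if the arm or the gripper's body presses on something with over 40 N, if the wrist force passes 120 N, or if a joint passes its speed limit or range.

## Robot

A 6-joint arm with a two-finger parallel gripper is mounted at the origin on a cart in front of the work surface, level with it; the furniture and walls round the work are solid. World frame = base frame: x ahead of the robot, y to its left, z up, the work surface at z = 0. Lengths are in mm, angles in degrees, forces in N, time in s.
With the tool pointing down it reaches from about 325 to 1000 mm from the base axis. Payload 5.1 kg.
Tool frame: the origin (TCP) lies midway between the tips of the shut fingers; the grasp point (between the pads) lies env.pinch_z behind it (env.pinch_z is the distance from the TCP to the grasp point, in mm); z points along the fingers, y is the direction in which the jaws open and shut (so a half turn about z gives the same grasp; the last joint's range is limited). The gripper opens to 85 mm and grips with 20 to 120 N. Pads are 22 mm wide; open, the fingers measure 114 mm over their backs; the gripper's body (76 mm by 85 mm) begins 54 mm behind the grasp point. The pads swing forward as they close: fully open they stand 13 mm farther back than shut.
Start: joints at [71.012, 7.093, 94.555, -0, 78.352, -4.733], TCP at [160.079, 629.968, 231.322] pointing down, gripper open.
Joint ranges: [-149.61, 149.61], [-58.7, 133.49], [1.44, 155.28], [-77.14, 257.14], [18.33, 153.61], [-166.67, 166.67]. Speed limits (degrees/s): [147.25, 147.25, 180, 180, 180, 180].

## Interface

Orientations are given as [roll, pitch, yaw] about the fixed x, y, z axes, in that order (R = Rz(yaw) Ry(pitch) Rx(roll)).
In Python, from workcell import monitor, capture, order, env gives the robot as it stands.
- The arm moves only by the tool apply_moves, never from a script. Its argument "rows" is a list of rows, each a list of 3 entries, a list of its own where there are three numbers: the shift along the tool's x, y, z in cm, then the turn, a rotation vector about the tool's x, y, z in rad, then the opening in per cent of the stroke, from 0 (shut) to 100 (fully open). A call has exactly 5 rows; each row is the pose to reach, as a shift and turn from the pose commanded when the call began, along the tool's axes at that moment; what a row does not reach only later rows make up. A row lasts 1/12 s, in which the tool goes at most 41.7 mm and 7.16 degrees, less where a joint would pass 70% of its speed; a pose out of reach is approached as far as the arm can. A call with a gripper value outside its range is refused whole. The fingers move at their own pace and stop on an object; "squeeze" is the grip in N (left out, the last holds). Time passes only in rows, so rows that repeat a pose let the fingers close, or fill a call up. It gives the time, the measured TCP pose, the force and the opening at its end, in the units of the state.
- monitor.observe(): the state, without advancing time (a new reading comes with each control period).
- capture(name): name is "scene" or "top" or "wrist"; returns a dict with "color" (400x640x3 uint8, red, green, blue), "fovy" (degrees; the focal length in pixels is half the picture's height over the tangent of half this angle, whatever the lens; pixels are square), "cx", "cy" (the principal point, pixels), "distortion" ([k1, k2, p1, p2, k3] as OpenCV has them; the pictures are not rectified), "xyz" and "attitude" of the camera in the world. Camera axes: x right, y down, z forward; pixel columns grow to the right and rows downward; lengths in mm; the calibration is good to about 2 mm. A picture is of the moment at which its call begins. There is no depth.
- order.finish_job(): hands the job in, once; it reports no verdict.
The state is a dict: "time": time; "q": joint angles; "joint_velocities": joint speeds; "tau": joint torques, N m; "ee_pos": TCP position; "tcp_rot": TCP orientation; "contact_force": force on the tool from outside, world axes, zero at the start; "moment": the same for the moment, N m; "finger_gap": finger opening in mm.
Only numpy, scipy, OpenCV 4.12 (cv2) and the standard library are available. Lean on these libraries where they do the work, as an engineer would, in place of code of your own. Each camera call takes 0.05 s, during which the arm holds its last target.

## Working session

There is one attempt and no reset: what is moved stays moved. The work goes in short steps, Python scripts to look and compute and a tool call to move; the robot and the scene stay as the last step left them, time stands still between calls to the robot, and variables do not carry over. Pictures are saved under pics/ and viewed, and the job is handed in when it is done.

Besides the shell and the picture viewer there is one more tool, called after "Call:" in YAML: its name, and indented under it one key for each argument. apply_moves: Moves the arm, as the interface text tells. Its arguments: {"type":"object","properties":{"rows":{"type":"array","items":{"type":"array"}},"squeeze":{"type":"number"}},"required":["rows"]}

```bash
ls; mkdir -p pics; cat > h.py <<'E'
import numpy as np,cv2
from workcell import monitor,capture,order,env
from scipy.spatial.transform import Rotation as R
def shot(n,f):
    c=capture(n); cv2.imwrite('pics/'+f+'.png',c['color'][:,:,::-1]); 
    import pickle; pickle.dump(c,open('pics/'+f+'.pkl','wb')); return c
E
python3 - <<'E'
from h import *
print(monitor.observe(),env.pinch_z)
for n in ['scene','top','wrist']:
    c=shot(n,n+'0'); print(n,{k:v for k,v in c.items() if k!='color'})
E
```

```text
pics
{'time': 0.0, 'q': array([ 7.10120876e+01,  7.13657620e+00,  9.46332361e+01, -7.60512220e-04,
        7.83512610e+01, -4.73390163e+00]), 'joint_velocities': array([ 0.11328065,  0.01353023,  0.04057323,  0.02887365, -0.03436091,
        0.03185848]), 'tau': array([ 2.26012933e-03, -4.23586464e+01, -3.65465605e+01,  1.11313565e-05,
        6.72178212e-03, -7.52201288e-06]), 'ee_pos': array([159.89282929, 629.40613079, 230.02694439]), 'tcp_rot': array([-1.79879278e+02, -9.24997156e-03,  1.65746134e+02]), 'contact_force': array([ 0.27502612,  0.03132363, -0.73333302]), 'moment': array([ 0.08448887,  0.00605924, -0.01308315]), 'finger_gap': 85.72472007311764} 18.700000000000003
scene {'fovy': 48.93576393229806, 'cx': 320.91435123219605, 'cy': 194.1402540413603, 'distortion': array([-0.09862001,  0.        ,  0.        ,  0.        ,  0.        ]), 'xyz': array([236.7720725 , 679.85360455, 770.08299057]), 'attitude': array([-133.7755297 ,    0.60024855, -156.32739683])}
top {'fovy': 47.15861190427919, 'cx': 321.04011933203634, 'cy': 191.81453570522584, 'distortion': array([-0.13628116,  0.        ,  0.        ,  0.        ,  0.        ]), 'xyz': array([ 310.52010351,   10.6355181 , 1162.90707542]), 'attitude': array([-1.67846882e+02, -9.79680321e-02, -8.96388076e+01])}
wrist {'fovy': 64.22944065197608, 'cx': 323.3214907504976, 'cy': 200.0788542151741, 'distortion': array([-0.06387925,  0.        ,  0.        ,  0.        ,  0.        ]), 'xyz': array([ 84.83734964, 648.12527648, 373.64702756]), 'attitude': array([1.62355975e+02, 1.30427902e-01, 7.56911868e+01])}
```

View pics/scene0.png

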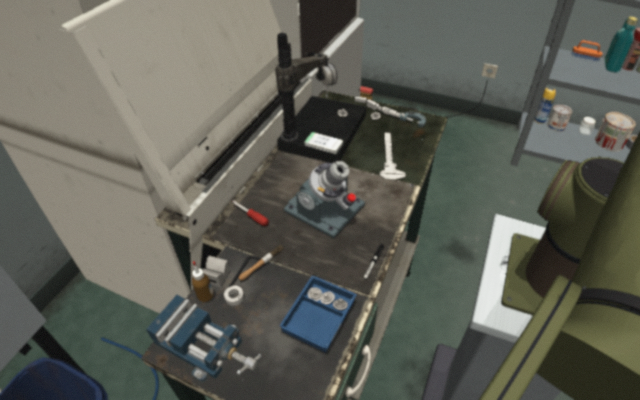

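View pics/top0.png

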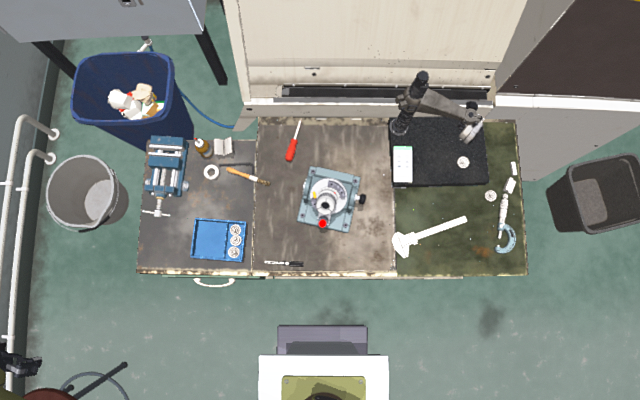

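View pics/wrist0.png

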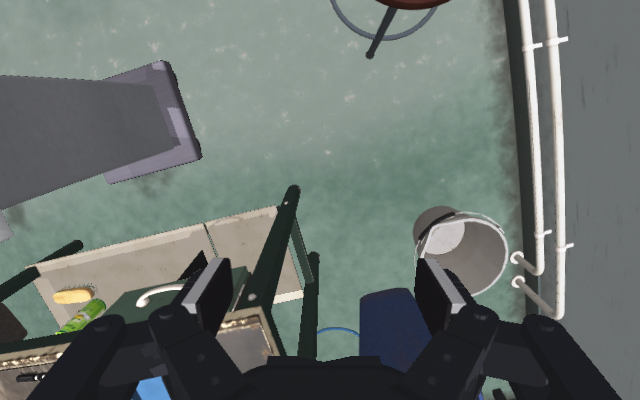

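The scene and top views show the head at about (327,200) in the top picture, with its red button at (323,224). The tray is to its left at about (218,241), with the discs on the tray's right side. Next I'll look closer.

```bash
python3 - <<'E'
import cv2
a=cv2.imread('pics/top0.png'); s=cv2.imread('pics/scene0.png')
cv2.imwrite('pics/c1.png',cv2.resize(a[155:275,180:380],None,fx=4,fy=4,interpolation=cv2.INTER_CUBIC))
cv2.imwrite('pics/c2.png',cv2.resize(s[140:360,270:400],None,fx=2.7,fy=2.7,interpolation=cv2.INTER_CUBIC))
cv2.imwrite('pics/c3.png',cv2.resize(s[145:245,270:380],None,fx=6,fy=6,interpolation=cv2.INTER_CUBIC))
E
```

```text
(no output)
```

View pics/c1.png

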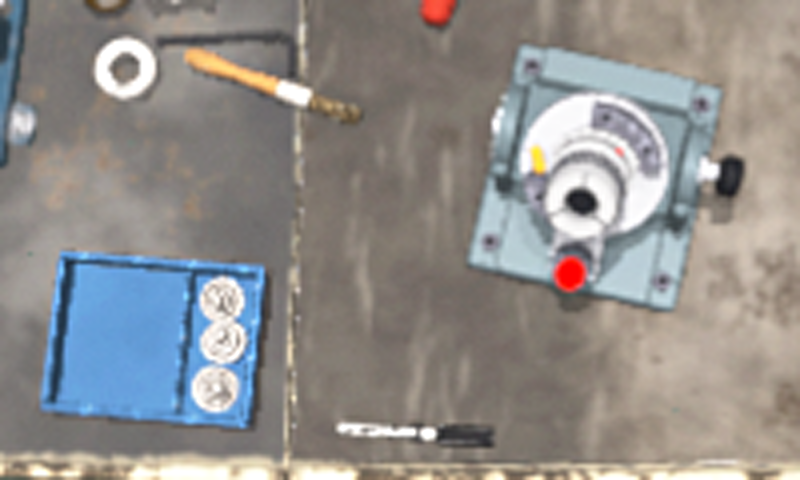

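View pics/c3.png

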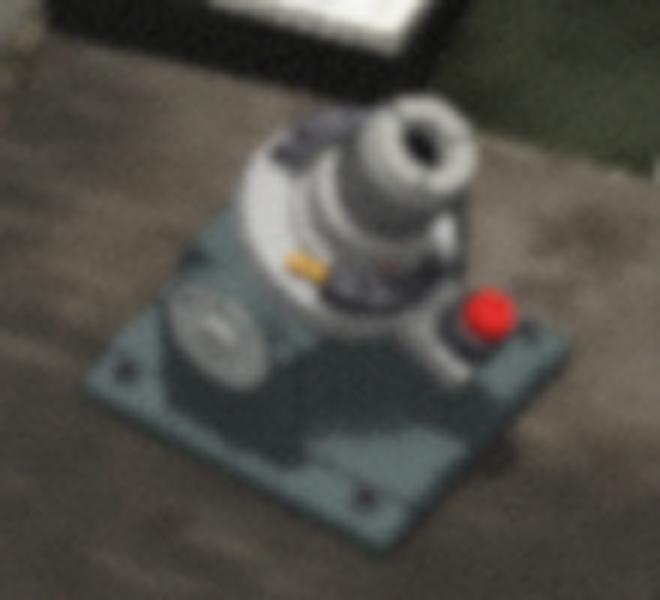

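```bash
cat >> h.py <<'E'
import pickle
def load(f): return pickle.load(open('pics/'+f+'.pkl','rb'))
def K(c):
    f=200/np.tan(np.radians(c['fovy']/2)); return np.array([[f,0,c['cx']],[0,f,c['cy']],[0,0,1]])
def rot(a): return R.from_euler('xyz',a,degrees=True).as_matrix()
def ray(c,p):
    p=np.array(p,float).reshape(-1,1,2)
    u=cv2.undistortPoints(p,K(c),np.array(c['distortion'])).reshape(-1,2)
    d=np.c_[u,np.ones(len(u))]@rot(c['attitude']).T
    return np.array(c['xyz']),d/np.linalg.norm(d,axis=1)[:,None]
def onplane(c,p,z):
    o,d=ray(c,p); return o+d*((z-o[2])/d[:,2])[:,None]
def tri(cs,ps):
    A=np.zeros((3,3));b=np.zeros(3);L=[]
    for c,p in zip(cs,ps):
        o,d=ray(c,p);M=np.eye(3)-np.outer(d[0],d[0]);A+=M;b+=M@o;L.append((M,o))
    x=np.linalg.solve(A,b); return x,[round(float(np.linalg.norm(M@(x-o))),2) for M,o in L]
def proj(c,P):
    Rw=rot(c['attitude']); r=cv2.Rodrigues(Rw.T)[0]; t=-Rw.T@np.array(c['xyz'])
    return cv2.projectPoints(np.array(P,float).reshape(-1,1,3),r,t,K(c),np.array(c['distortion']))[0].reshape(-1,2)
def nose(o,yaw):
    a=np.radians(yaw); x0=np.array([np.cos(a),np.sin(a),0]);
    z=np.array([0,0,1])*np.cos(np.pi/6)-x0*np.sin(np.pi/6); x=x0*np.cos(np.pi/6)+np.array([0,0,1])*.5
    return np.c_[x,np.cross(z,x),z]
def red(c,roi=None):
    im=c['color'].astype(int); m=(im[...,0]>180)&(im[...,1]<70)&(im[...,2]<70)
    n,l,s,ce=cv2.connectedComponentsWithStats(m.astype(np.uint8)); return [(s[i][:5].tolist(),ce[i].round(2).tolist()) for i in range(1,n) if s[i][4]>15]
E
python3 - <<'E'
from h import *
t=load('top0');s=load('scene0')
print(red(t),red(s))
u=lambda x,y:[180+x/4-.375,155+y/4-.375]
v=lambda x,y:[270+x/6-.4,145+y/6-.4]
print('mouth',tri([t,s],[u(581,201),v(421,145)]))
foot=[u(470,265),u(672,308),u(720,88),u(520,45)]
print('foot',onplane(t,foot,14).round(1))
print('tray rim outer',onplane(t,[u(44,410),u(248,428),u(265,265),u(62,253)],26).round(1))
E
```

```text
[([286, 140, 11, 20, 33], [292.61, 150.7]), ([319, 220, 7, 8, 42], [322.14, 223.1])] [([349, 194, 6, 6, 29], [351.59, 196.45])]
mouth (array([497.68177679,   1.28201522, 150.41335249]), [0.93, 0.93])
foot [[482.3  70.3  14. ]
 [455.7 -57.5  14. ]
 [598.8 -89.3  14. ]
 [626.7  40.3  14. ]]
tray rim outer [[386.5 334.6  26. ]
 [377.4 205.6  26. ]
 [479.4 198.7  26. ]
 [485.7 328.8  26. ]]
```

```bash
python3 - <<'E'
import cv2
s=cv2.imread('pics/scene0.png')
cv2.imwrite('pics/c4.png',cv2.resize(s[265:355,270:370],None,fx=6,fy=6,interpolation=cv2.INTER_CUBIC))
s=cv2.imread('pics/top0.png')
cv2.imwrite('pics/c5.png',cv2.resize(s[212:268,185:255],None,fx=10,fy=10,interpolation=cv2.INTER_CUBIC))
E
```

```text
(no output)
```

View pics/c4.png

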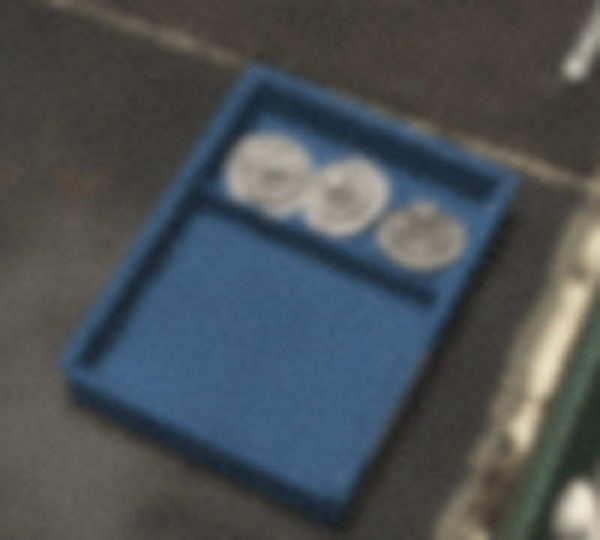

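View pics/c5.png

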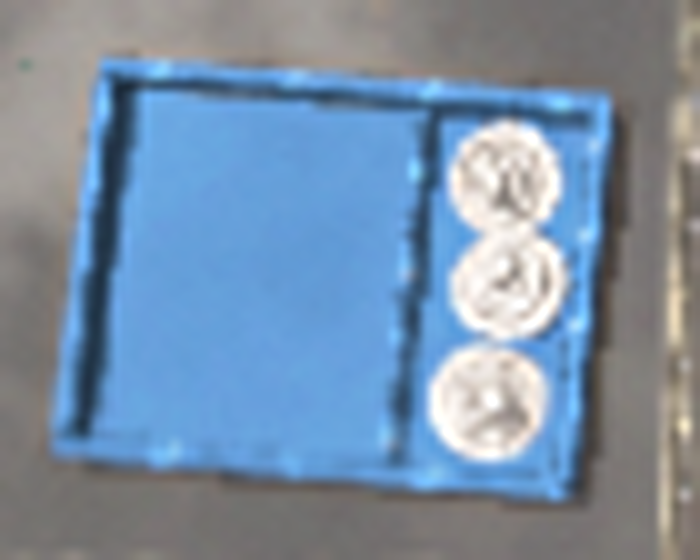

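```bash
python3 - <<'E'
from h import *
t=load('top0');s=load('scene0')
print('button',tri([t,s],[[322.14,223.1],[351.59,196.45]]))
u=lambda x,y:[185+x/10-.45,212+y/10-.45]
w=lambda x,y:[270+x/6-.4,265+y/6-.4]
cT=[u(52,455),u(103,62),u(612,95),u(575,498)]; cS=[w(345,505),w(68,365),w(255,68),w(520,180)]
P=[tri([t,s],[a,b]) for a,b in zip(cT,cS)]
for p in P: print(p[0].round(1),p[1])
print('div top',onplane(t,[u(425,115),u(397,460)],20).round(1))
print('div base big side',onplane(t,[u(410,120),u(385,455)],2).round(1))
print('floor +y visible edge', onplane(t,[u(133,90),u(95,435)],2).round(1))
print('scene floor big',onplane(s,[w(205,212),w(425,305),w(345,490),w(100,365)],2).round(1))
O=np.array([529.6,-6,94.5]);N=nose(O,-12)
print(N.round(3)); print(O+N@[-62,0,22.5], O+N@[0,0,66],proj(t,[O+N@[-62,0,22.5], O+N@[0,0,66]]),proj(s,[O+N@[-62,0,22.5], O+N@[0,0,66]]))
E
```

```text
button (array([465.71428789,   6.94789992,  84.06839364]), [1.17, 1.17])
[385.1 336.8  25.1] [1.58, 1.58]
[483.7 328.7  26.6] [2.25, 2.25]
[477.8 199.2  22.3] [1.73, 1.73]
[377.4 205.2  21.4] [0.95, 0.95]
div top [[474.2 247.5  20. ]
 [387.2 250.7  20. ]]
div base big side [[475.5 255.    2. ]
 [389.6 257.7   2. ]]
floor +y visible edge [[482.5 327.9   2. ]
 [393.5 332.8   2. ]]
scene floor big [[473.4 246.7   2. ]
 [391.8 250.5   2. ]
 [390.1 321.4   2. ]
 [480.  312.7   2. ]]
[[ 0.847  0.208 -0.489]
 [-0.18   0.978  0.104]
 [ 0.5    0.     0.866]]
[466.0755979    7.50252849  82.98557159] [497.32112918   0.8610858  151.65767665] [[321.99388572 223.49627063]
 [325.15096524 205.3407759 ]] [[350.8292035  196.78286609]
 [339.58773369 168.14568569]]
```

```bash
cat >> h.py <<'E'
O=np.array([529.6,-6.,94.5]); N=nose(O,-12)
TRAY=np.array([432.4,290.,2.])
def toolR(phi):  # tool z = -nose z, jaw axis y at angle phi about nose z from nose x
    a=np.radians(phi); y=N@[np.cos(a),np.sin(a),0]; z=-N[:,2]; return np.c_[np.cross(y,z),y,z]
def delta(pos,Rt):
    s=monitor.observe(); R0=rot(s['tcp_rot']); p0=np.array(s['ee_pos'])
    print('t',round(s['time'],2),'pos',p0.round(1),'q',s['q'].round(1),'F',s['contact_force'].round(1),'gap',round(s['finger_gap'],1))
    d=R0.T@(np.array(pos)-p0)/10; r=R.from_matrix(R0.T@Rt).as_rotvec()
    print('shift cm',d.round(2),'rotvec',r.round(3),'dist',np.linalg.norm(d).round(2),'ang',np.degrees(np.linalg.norm(r)).round(1))
E
python3 - <<'E'
from h import *
delta([440,30,230],toolR(90))
E
```

```text
t 0.15 pos [159.9 629.5 230.3] q [71.   7.1 94.6  0.  78.4 -4.7] F [0.5 0.9 0.3] gap 85.3
shift cm [-41.91 -51.21   0.11] rotvec [-0.012 -0.524 -0.038] dist 66.17 ang 30.1
```

Call:
apply_moves:
  rows:
    - [[-2.5,-3.05,0.2],[0,0,0],0]
    - [[-5,-6.1,0.4],[0,0,0],0]
    - [[-7.5,-9.15,0.6],[0,0,0],0]
    - [[-10,-12.2,0.8],[0,0,0],0]
    - [[-12.5,-15.25,1],[0,0,0],0]

```text
time: 0.57
ee_pos: [243.8, 449.6, 220.7]
tcp_rot: [-180.0, -0.0, 165.8]
contact_force: [0.8, -0.0, 0.5]
finger_gap: 25.7
```

Call:
apply_moves:
  rows:
    - [[-2.5,-3.05,0],[0,0,0],0]
    - [[-5,-6.1,0],[0,0,0],0]
    - [[-7.5,-9.15,0],[0,0,0],0]
    - [[-10,-12.2,0],[0,0,0],0]
    - [[-12.5,-15.25,0],[0,0,0],0]

```text
time: 0.98
ee_pos: [327.4, 271.0, 221.1]
tcp_rot: [180.0, 0.0, 165.8]
contact_force: [1.3, 0.7, 1.2]
finger_gap: 0.2
```

```bash
python3 - <<'E'
from h import *
delta([440,30,230],toolR(90))
E
```

```text
t 0.98 pos [327.4 271.  221.1] q [ 32.4 -22.9 122.4  -0.   80.5 -43.4] F [1.3 0.7 1.2] gap 0.2
shift cm [-16.84 -20.6   -0.89] rotvec [-0.01  -0.523 -0.038] dist 26.62 ang 30.1
```

Call:
apply_moves:
  rows:
    - [[-2.5,-3.05,-0.2],[0,-0.05,0],0]
    - [[-5,-6.1,-0.4],[0,-0.12,0],0]
    - [[-7.5,-9.15,-0.6],[0,-0.2,0],0]
    - [[-10,-12.2,-0.8],[0,-0.29,-0.02],0]
    - [[-12.5,-15.25,-0.8],[0,-0.38,-0.03],0]

```text
time: 1.4
ee_pos: [411.7, 92.7, 230.3]
tcp_rot: [-179.6, 22.1, 167.6]
contact_force: [1.3, 0.2, 0.3]
finger_gap: -0.1
```

```bash
python3 - <<'E'
from h import *
B=O+N@[-62,0,22.5]
delta(B+N@[0,0,80],toolR(90))
shot('wrist','w1'); shot('scene','s1')
E
```

```text
t 1.4 pos [411.7  92.7 230.3] q [ 11.3 -38.2 133.  -10.   65.3 -63.7] F [1.3 0.2 0.3] gap -0.1
shift cm [ 0.04 -7.13  8.46] rotvec [-0.009 -0.138 -0.005] dist 11.06 ang 7.9
```

View pics/w1.png

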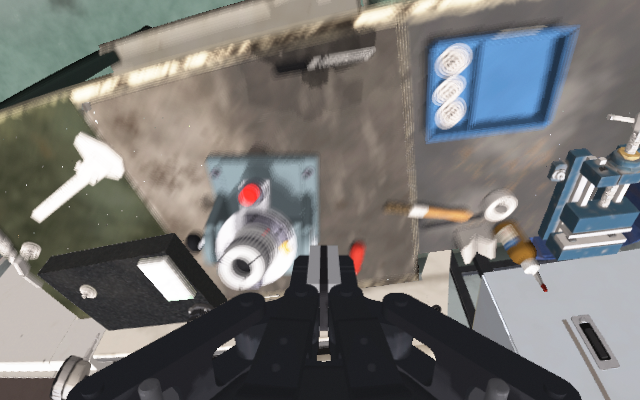

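View pics/s1.png

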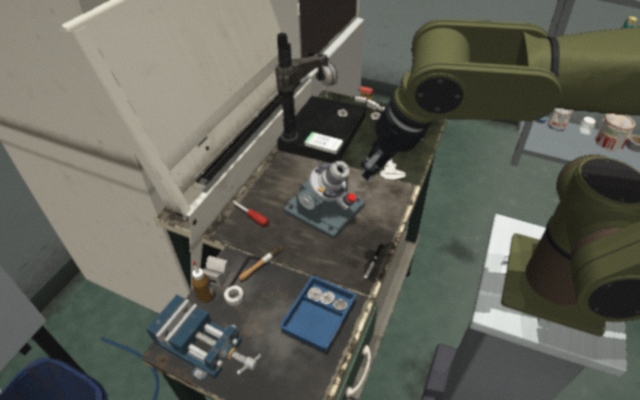

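Wrist view: button at (250,194), holder mouth at (240,268), tray at (428–578, 27–142). I'll check these against the earlier estimates.

```bash
python3 - <<'E'
from h import *
w=load('w1');t=load('top0');s=load('scene0')
print(red(w))
B=O+N@[-62,0,22.5]; M=O+N@[0,0,66]
print('pred',proj(w,[B,M]).round(1))
r=[x for x in red(w) if abs(x[1][0]-250)<15][0][1]
print(tri([w,t,s],[r,[322.14,223.1],[351.59,196.45]]),B)
print('mouth',tri([w,t,s],[[240,268],[324.9,204.9],[339.8,168.8]]),M)
a=np.radians(-3);X=np.array([np.cos(a),np.sin(a),0]);Y=np.array([-np.sin(a),np.cos(a),0])
c=[TRAY+sx*46*X+sy*39.5*Y for sx in(-1,1) for sy in(-1,1)]
im=w['color'][:,:,::-1].copy()[10:160,410:600]
im=cv2.resize(im,None,fx=4,fy=4,interpolation=cv2.INTER_CUBIC)
for p in proj(w,c): cv2.circle(im,tuple(int(v) for v in ((p-[410,10]+.5)*4)),4,(0,0,255),-1)
for p in proj(w,[q+[0,0,24] for q in c]): cv2.circle(im,tuple(int(v) for v in ((p-[410,10]+.5)*4)),4,(0,255,0),-1)
cv2.imwrite('pics/c6.png',im)
E
```

```text
[([243, 184, 14, 17, 176], [249.93, 192.41]), ([351, 247, 12, 13, 51], [355.14, 251.1])]
pred [[254.2 190.6]
 [246.5 265.1]]
(array([465.62880097,   5.79015134,  84.7094085 ]), [2.28, 1.79, 1.59]) [466.0755979    7.50252849  82.98557159]
mouth (array([497.10369728,  -0.59370045, 152.58612806]), [4.45, 2.28, 2.95]) [497.32112918   0.8610858  151.65767665]
```

View pics/c6.png

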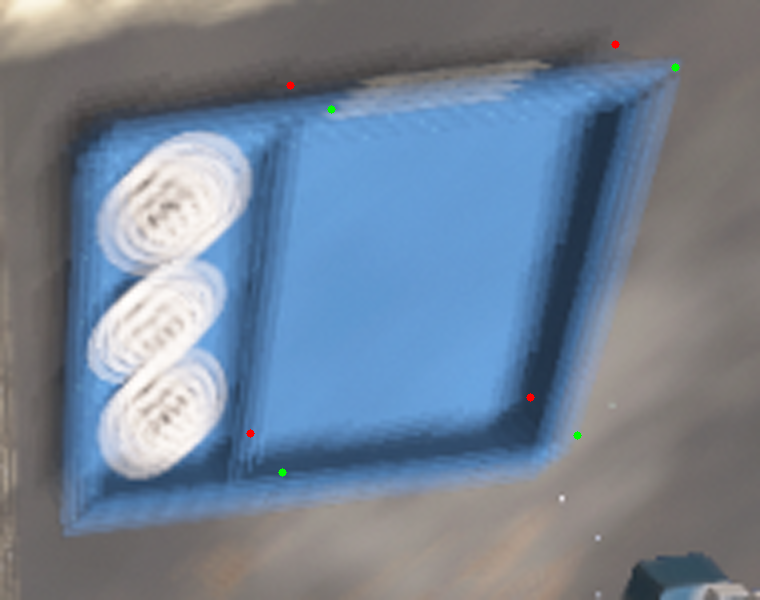

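The wrist picture is smeared because the arm was still settling, so I'm discarding it. I'll move to the pre-press pose and look again at rest.

Call:
apply_moves:
  rows:
    - [[0,-2,2],[0,-0.05,0],0]
    - [[0,-4,4],[0,-0.1,0],0]
    - [[0,-6,6],[-0.01,-0.138,0],0]
    - [[0,-7.1,7.7],[-0.01,-0.138,-0.005],0]
    - [[0,-7.1,8],[-0.01,-0.138,-0.005],0]

```text
time: 1.92
ee_pos: [422.0, 16.8, 151.1]
tcp_rot: [180.0, 29.3, 167.7]
contact_force: [0.7, 0.3, -0.6]
finger_gap: 0.1
```

Call:
apply_moves:
  rows:
    - [[0,0,0],[0,0,0],0]
    - [[0,0,0],[0,0,0],0]
    - [[0,0,0],[0,0,0],0]
    - [[0,0,0],[0,0,0],0]
    - [[0,0,0],[0,0,0],0]

```text
time: 2.33
ee_pos: [424.9, 18.8, 156.7]
tcp_rot: [179.9, 29.8, 168.0]
contact_force: [0.1, 0.5, 0.4]
finger_gap: -0.6
```

```bash
python3 - <<'E'
from h import *
B=O+N@[-62,0,22.5]; M=O+N@[0,0,66]
delta(B+N@[0,0,30],toolR(90))
w=shot('wrist','w2')
print(red(w)); print('pred',proj(w,[B,M]).round(1))
a=np.radians(-3);X=np.array([np.cos(a),np.sin(a),0]);Y=np.array([-np.sin(a),np.cos(a),0])
c=[TRAY+sx*46*X+sy*39.5*Y for sx in(-1,1) for sy in(-1,1)]
im=w['color'][:,:,::-1].copy()
print(proj(w,c).round(0))
im=im[:250,100:420]
im=cv2.resize(im,None,fx=2.4,fy=2.4,interpolation=cv2.INTER_CUBIC)
cv2.imwrite('pics/w2c.png',im)
E
```

```text
t 2.33 pos [424.9  18.8 156.7] q [ -1.3 -42.  143.5  -6.8  49.4 -76.2] F [0.1 0.5 0.4] gap -0.6
shift cm [-0.03 -0.26  5.52] rotvec [ 0.002 -0.004 -0.001] dist 5.52 ang 0.3
[([306, 196, 23, 15, 158], [316.44, 201.73]), ([402, 246, 22, 25, 124], [410.14, 255.06])]
pred [[321.1 206. ]
 [321.  311.2]]
[[637.  -4.]
 [724.  -4.]
 [589. 107.]
 [672.  99.]]
```

View pics/w2.png

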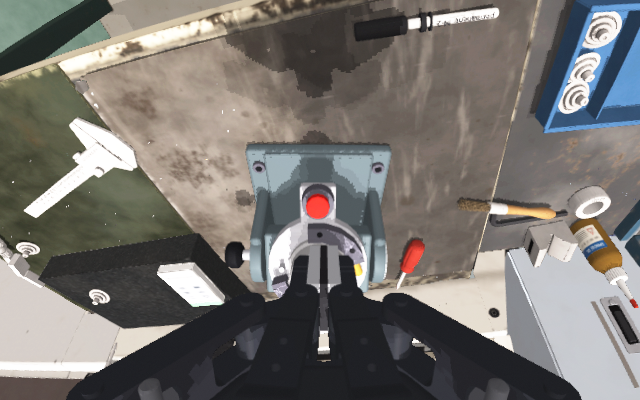

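View pics/w2c.png

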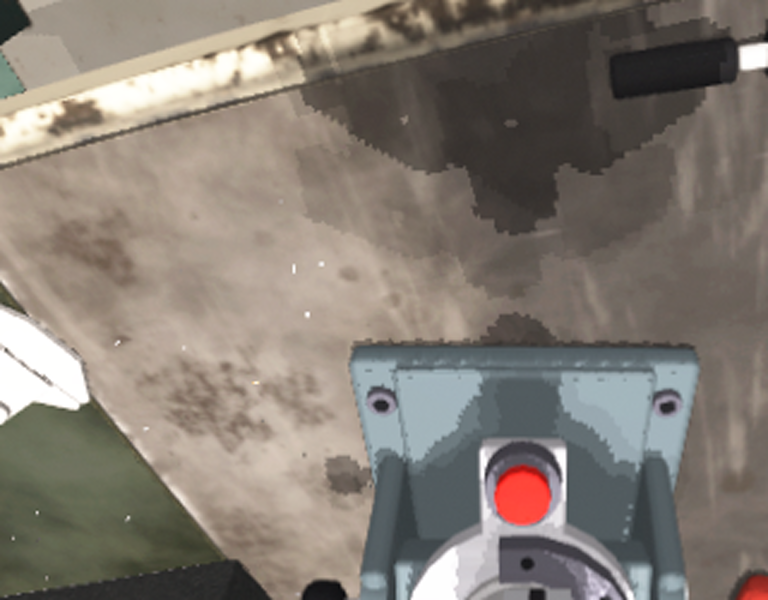

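```bash
python3 - <<'E'
from h import *
w=load('w2'); s=monitor.observe(); p=s['ee_pos'];Rm=rot(s['tcp_rot'])
print(proj(w,[p,p-Rm[:,2]*10]).round(1))
im=cv2.resize(w['color'][200:300,270:380,::-1],None,fx=6,fy=6,interpolation=cv2.INTER_CUBIC);cv2.imwrite('pics/w2d.png',im)
E
```

```text
[[324.7 259. ]
 [324.7 269.1]]
```

View pics/w2d.png

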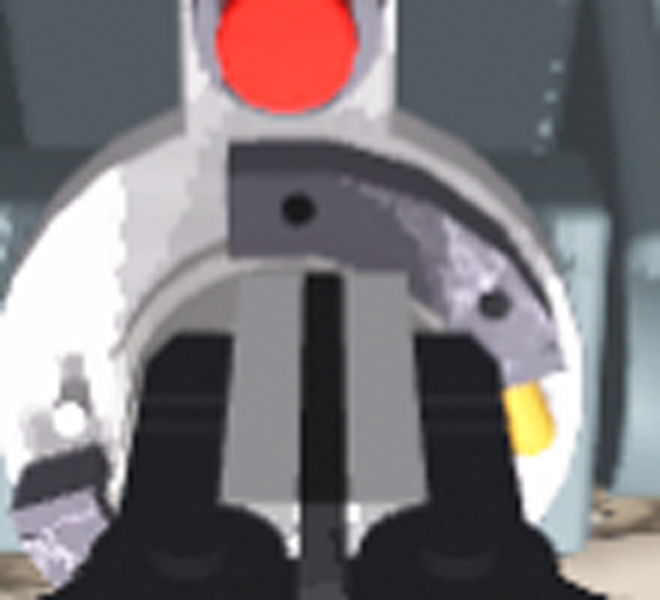

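```bash
sed -i 's/529.6,-6.,94.5/529.6,-7.5,94.5/' h.py; python3 - <<'E'
from h import *
w=load('w2');B=O+N@[-62,0,22.5];print(B,proj(w,[B]))
delta(B+N@[0,0,6],toolR(90))
E
```

```text
[466.0755979    6.00252849  82.98557159] [[319.11716187 206.28319631]]
t 2.38 pos [424.8  18.7 156.4] q [ -1.4 -42.  143.5  -6.8  49.4 -76.2] F [-0.5 -1.1 -0. ] gap 0.3
shift cm [-0.09 -0.39  7.91] rotvec [ 0.001 -0.004 -0.001] dist 7.92 ang 0.3
```

Call:
apply_moves:
  rows:
    - [[0,-0.4,2],[0,0,0],0]
    - [[-0.1,-0.4,4],[0,0,0],0]
    - [[-0.1,-0.4,6],[0,0,0],0]
    - [[-0.1,-0.4,7.3],[0,0,0],0]
    - [[-0.1,-0.4,7.8],[0,0,0],0]

```text
time: 2.8
ee_pos: [461.5, 6.1, 86.1]
tcp_rot: [180.0, 29.5, 167.9]
contact_force: [-1.6, -0.1, 0.1]
finger_gap: -0.1
```

Call:
apply_moves:
  rows:
    - [[0,0,0.2],[0,0,0],0]
    - [[0,0,0.4],[0,0,0],0]
    - [[0,0,0.6],[0,0,0],0]
    - [[0,0,0.8],[0,0,0],0]
    - [[0,0,1.0],[0,0,0],0]

```text
time: 3.22
ee_pos: [467.6, 5.1, 80.6]
tcp_rot: [179.9, 29.8, 167.9]
contact_force: [-2.1, 0.3, 2.6]
finger_gap: 0.2
```

```bash
cat >> h.py <<'E'
def nf():
    s=monitor.observe(); print('t',round(s['time'],2),'TCP in nose',(N.T@(s['ee_pos']-O)).round(2),'F nose',(N.T@s['contact_force']).round(1),'gap',round(s['finger_gap'],1),'q6',s['q'][5].round(1))
E
python3 -c "
from h import *
nf();w=shot('wrist','w3');cv2.imwrite('pics/w3d.png',cv2.resize(w['color'][150:330,240:420,::-1],None,fx=3,fy=3))"
```

```text
t 3.22 TCP in nose [-61.79  -0.62  19.58] F nose [-0.5 -0.2  3.3] gap 0.2 q6 -76.4
```

View pics/w3d.png

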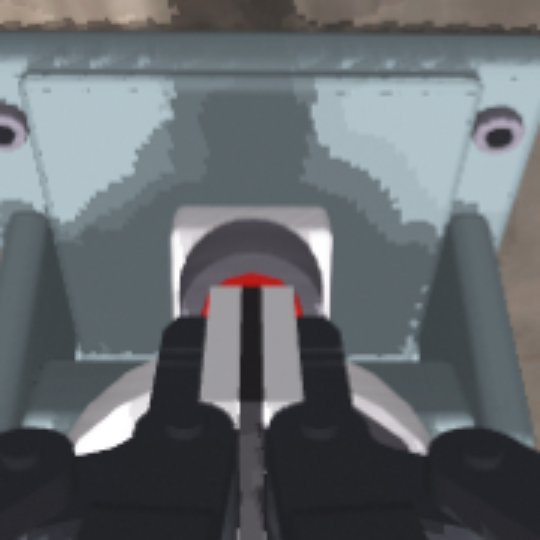

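The fingertips sit centred on the red button and are already pushing it at about 3 N. I'll go on pressing.

Call:
apply_moves:
  rows:
    - [[0,0,0.1],[0,0,0],0]
    - [[0,0,0.2],[0,0,0],0]
    - [[0,0,0.3],[0,0,0],0]
    - [[0,0,0.4],[0,0,0],0]
    - [[0,0,0.5],[0,0,0],0]

```text
time: 3.68
ee_pos: [469.7, 4.5, 75.9]
tcp_rot: [179.9, 29.7, 167.9]
contact_force: [-23.9, 5.0, 26.2]
finger_gap: 0.1
```

```bash
python3 -c "
from h import *
nf()"
```

```text
t 3.68 TCP in nose [-62.19  -0.76  14.44] F nose [-8.  -0.1 34.9] gap 0.1 q6 -76.3
```

That is the hard stop, 14.4 mm above the seat (14 expected). I'll back off and check that the holder kicked round.

Call:
apply_moves:
  rows:
    - [[0,0,0],[0,0,0],0]
    - [[0,0,-1],[0,0,0],0]
    - [[0,0,-4],[0,0,0],0]
    - [[0,0,-7.5],[0,0,0],0]
    - [[0,0,-11],[0,0,0],0]

```text
time: 4.1
ee_pos: [414.4, 15.7, 169.9]
tcp_rot: [180.0, 29.4, 167.9]
contact_force: [1.2, 0.4, -0.1]
finger_gap: -0.1
```

Call:
apply_moves:
  rows:
    - [[0,0,-1],[0,0,0],100]
    - [[0,0,-1],[0,0,0],100]
    - [[0,0,-1],[0,0,0],100]
    - [[0,0,-1],[0,0,0],100]
    - [[0,0,-1],[0,0,0],100]

```text
time: 4.52
ee_pos: [410.5, 16.6, 176.7]
tcp_rot: [180.0, 29.4, 167.9]
contact_force: [0.1, 1.0, -0.0]
finger_gap: 60.7
```

```bash
python3 -c "
from h import *
nf();w=shot('wrist','w4');s=shot('scene','s4')
cv2.imwrite('pics/s4c.png',cv2.resize(s['color'][145:245,270:380,::-1],None,fx=6,fy=6,interpolation=cv2.INTER_CUBIC))"
```

```text
t 4.52 TCP in nose [-64.13  -1.19 131.99] F nose [-0.1  1.   0. ] gap 60.7 q6 -77.3
```

View pics/w4.png

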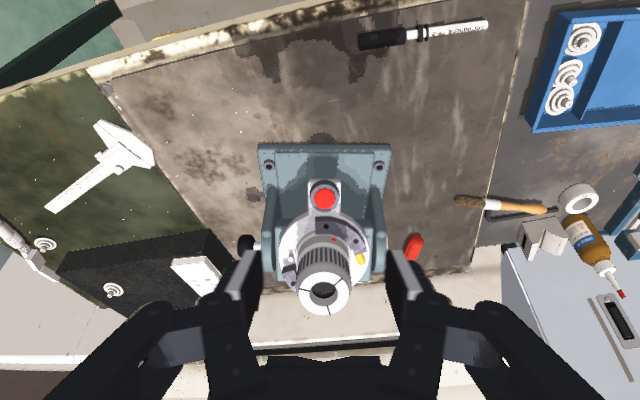

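View pics/s4c.png

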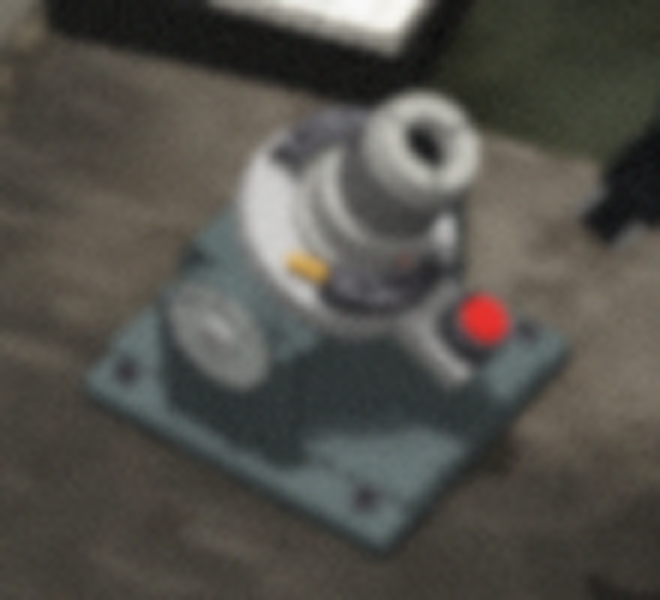

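The button now sits lower in the scene view (485,318 in the crop, was 490,313), and the red mark on the holder moved from (385,268) to (400,262). So it has kicked round. In the wrist view the mouth is at about (324,291).

```bash
python3 -c "
from h import *
w=load('w4');w=shot('wrist','w5')
B=O+N@[-62,0,16.5];M=O+N@[0,0,66]
print(proj(w,[B,M]))
im=w['color'];cv2.imwrite('pics/w5c.png',cv2.resize(im[170:330,260:400,::-1],None,fx=4,fy=4,interpolation=cv2.INTER_CUBIC))
delta(O+N@[0,0,48+55],toolR(-25)) 
delta(O+N@[0,0,48+55],toolR(-25)@np.diag([-1,-1,1]))"
```

```text
[[325.80600987 197.21964797]
 [326.19103189 293.57117374]]
t 4.67 pos [410.8  16.6 177.6] q [ -1.8 -46.2 143.4  -6.2  53.8 -77.3] F [-0.1  0.2 -0.5] gap 81.1
shift cm [-6.37  0.12  2.9 ] rotvec [-0.009 -0.006  2.005] dist 7.0 ang 114.9
t 4.67 pos [410.8  16.6 177.6] q [ -1.8 -46.2 143.4  -6.2  53.8 -77.3] F [-0.1  0.2 -0.5] gap 81.1
shift cm [-6.37  0.12  2.9 ] rotvec [ 0.005 -0.008 -1.136] dist 7.0 ang 65.1
```

View pics/w5c.png

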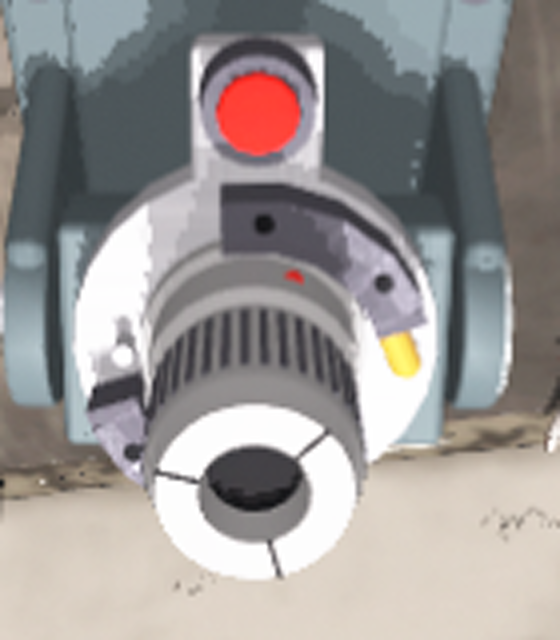

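```bash
sed -i 's/529.6,-7.5,94.5/529.6,-8.2,94.5/' h.py; python3 -c "
from h import *
delta(O+N@[0,0,100],toolR(5))"
```

```text
t 4.67 pos [410.8  16.6 177.6] q [ -1.8 -46.2 143.4  -6.2  53.8 -77.3] F [-0.1  0.2 -0.5] gap 81.1
shift cm [-6.39  0.05  3.21] rotvec [-0.007 -0.007  1.482] dist 7.15 ang 84.9
```

Call:
apply_moves:
  rows:
    - [[-2,0,0],[0,0,0.12],100]
    - [[-4,0,0],[0,0,0.24],100]
    - [[-6,0,0.5],[0,0,0.36],100]
    - [[-6.4,0,1],[0,0,0.48],100]
    - [[-6.4,0,2],[0,0,0.6],100]

```text
time: 5.08
ee_pos: [477.2, 2.6, 195.2]
tcp_rot: [161.9, 24.0, 129.3]
contact_force: [0.4, -0.5, -0.7]
finger_gap: 85.3
```

Call:
apply_moves:
  rows:
    - [[0,0,0],[0,0,0.12],100]
    - [[0,0,0],[0,0,0.24],100]
    - [[0,0,0],[0,0,0.36],100]
    - [[0,0,0],[0,0,0.48],100]
    - [[0,0,0],[0,0,0.6],100]

```text
time: 5.5
ee_pos: [475.1, 2.9, 192.5]
tcp_rot: [152.1, 10.1, 96.3]
contact_force: [-0.5, 0.3, 0.1]
finger_gap: 85.2
```

```bash
python3 -c "
from h import *
nf();delta(O+N@[0,0,100],toolR(5))"
```

```text
t 5.5 TCP in nose [  0.86  -0.44 112.69] F nose [-0.4  0.2  0.4] gap 85.2 q6 -10.1
t 5.5 pos [475.1   2.9 192.5] q [ -3.8 -33.9 135.6  -5.4  49.  -10.1] F [-0.5  0.3  0.1] gap 85.2
shift cm [ 0.07 -0.06  1.27] rotvec [-0.008 -0.002  0.276] dist 1.27 ang 15.8
```

Call:
apply_moves:
  rows:
    - [[0,0,0],[0,0,0.12],100]
    - [[0,0,0.5],[0,0,0.24],100]
    - [[0,0,1],[0,0,0.27],100]
    - [[0,0,1.5],[0,0,0.27],100]
    - [[0,0,1.5],[0,0,0.27],100]

```text
time: 5.92
ee_pos: [482.0, 1.4, 178.6]
tcp_rot: [150.6, 2.8, 83.0]
contact_force: [-0.5, -0.1, -1.1]
finger_gap: 85.3
```

```bash
python3 -c "
from h import *
nf();delta(O+N@[0,0,27],toolR(5))
w=shot('wrist','w6');print(proj(w,[O+N@[0,0,66]])); shot('top','t6')"
```

```text
t 5.92 TCP in nose [ 4.000e-02 -5.200e-01  9.708e+01] F nose [-1.  -0.2 -0.7] gap 85.3 q6 5.0
t 5.92 pos [482.    1.4 178.6] q [ -4.  -31.7 135.8  -5.4  46.9   5. ] F [-0.5 -0.1 -1.1] gap 85.3
shift cm [0.05 0.06 7.01] rotvec [-0.009 -0.001  0.013] dist 7.01 ang 0.9
[[322.98198493 233.38175005]]
```

View pics/w6.png

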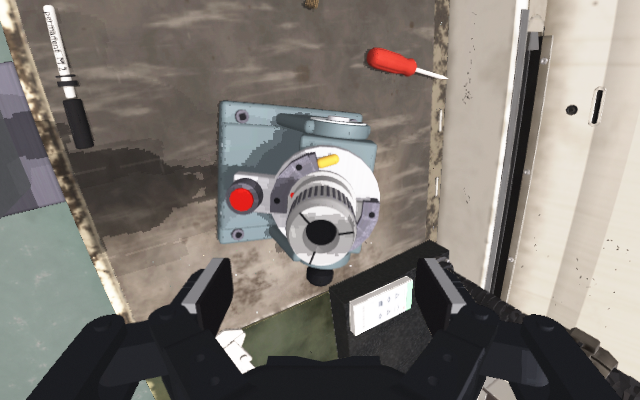

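The mouth at (321,232) matches the predicted (323,233), and the fingers straddle it. Descending to grip.

Call:
apply_moves:
  rows:
    - [[0,0,1.5],[0,0,0.013],100]
    - [[0,0,3.0],[-0.005,0,0.013],100]
    - [[0.05,0.03,4.5],[-0.008,0,0.013],100]
    - [[0.05,0.03,5.8],[-0.008,0,0.013],100]
    - [[0.05,0.03,6.8],[-0.008,0,0.013],100]

```text
time: 6.43
ee_pos: [515.9, -5.1, 120.8]
tcp_rot: [150.0, 2.4, 82.3]
contact_force: [-0.3, 0.1, -0.5]
finger_gap: 85.6
```

Call:
apply_moves:
  rows:
    - [[0,0,0.1],[0,0,0],100]
    - [[0,0,0.1],[0,0,0],50]
    - [[0,0,0.1],[0,0,0],30]
    - [[0,0,0.1],[0,0,0],30]
    - [[0,0,0.1],[0,0,0],30]
  squeeze: 40

```text
time: 6.85
ee_pos: [515.5, -5.1, 121.2]
tcp_rot: [150.1, 2.5, 82.3]
contact_force: [-8.4, 0.9, 4.8]
finger_gap: 42.9
```

```bash
python3 -c "
from h import *
nf();delta(O+N@[0,0,27],toolR(5))"
```

```text
t 6.85 TCP in nose [ 0.85  0.08 30.3 ] F nose [-4.8 -0.8  8.4] gap 42.9 q6 6.4
t 6.85 pos [515.5  -5.1 121.2] q [ -4.6 -21.7 135.3  -6.2  36.8   6.4] F [-8.4  0.9  4.8] gap 42.9
shift cm [-0.   -0.09  0.33] rotvec [ 0.001 -0.001 -0.001] dist 0.34 ang 0.1
```

Gripped at 42.9 mm. Now I'll turn it.

Call:
apply_moves:
  rows:
    - [[0,0,0],[0,0,0],30]
    - [[0,0,0],[0,0,-0.08],30]
    - [[0,0,0],[0,0,-0.18],30]
    - [[0,0,0],[0,0,-0.28],30]
    - [[0,0,0],[0,0,-0.38],30]
  squeeze: 60

```text
time: 7.27
ee_pos: [516.0, -4.5, 121.4]
tcp_rot: [152.6, 13.0, 101.8]
contact_force: [-3.0, 3.7, 2.0]
finger_gap: 42.7
```

```bash
cat >> h.py <<'E'
def tw():
    nf(); s=monitor.observe(); Rt=rot(s['tcp_rot']); v=N.T@Rt[:,1]; print('phi',np.degrees(np.arctan2(v[1],v[0])).round(2),'M nose',(N.T@s['moment']).round(2),'axis err deg',np.degrees(np.arccos(-N[:,2]@Rt[:,2])).round(2))
E
python3 -c "
from h import *
tw()"
```

```text
t 7.27 TCP in nose [ 1.28  0.75 30.37] F nose [-2.2  3.   3.5] gap 42.7 q6 -15.6
phi 26.94 M nose [ 0.53  0.95 -0.08] axis err deg 0.17
```

Call:
apply_moves:
  rows:
    - [[0,0,0],[0,0,-0.1],30]
    - [[0,0,0],[0,0,-0.2],30]
    - [[0,0,0],[0,0,-0.3],30]
    - [[0,0,0],[0,0,-0.4],30]
    - [[0,0,0],[0,0,-0.5],30]

```text
time: 7.68
ee_pos: [515.6, -4.4, 121.3]
tcp_rot: [161.8, 24.3, 129.7]
contact_force: [-5.9, 3.5, 3.7]
finger_gap: 42.7
```

Call:
apply_moves:
  rows:
    - [[0,0,0],[0,0,-0.06],30]
    - [[0,0,0],[0,0,-0.12],30]
    - [[0,0,0],[0,0,-0.18],30]
    - [[0,0,0],[0,0,-0.24],30]
    - [[0,0,0],[0,0,-0.24],30]

```text
time: 8.1
ee_pos: [515.5, -4.5, 121.2]
tcp_rot: [168.3, 27.8, 144.3]
contact_force: [-6.4, 4.3, 5.5]
finger_gap: 42.8
```

```bash
python3 -c "
from h import *
tw();w=shot('wrist','w7');s=shot('scene','s7')
cv2.imwrite('pics/s7c.png',cv2.resize(s['color'][145:245,270:380,::-1],None,fx=6,fy=6,interpolation=cv2.INTER_CUBIC))"
```

```text
t 8.1 TCP in nose [ 0.71  0.71 30.43] F nose [-3.5  2.9  8.4] gap 42.8 q6 -57.8
phi 69.2 M nose [ 0.13  1.28 -0.09] axis err deg 0.11
```

View pics/w7.png

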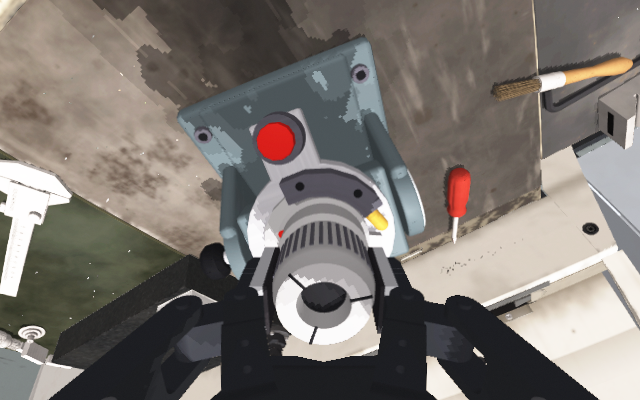

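View pics/s7c.png

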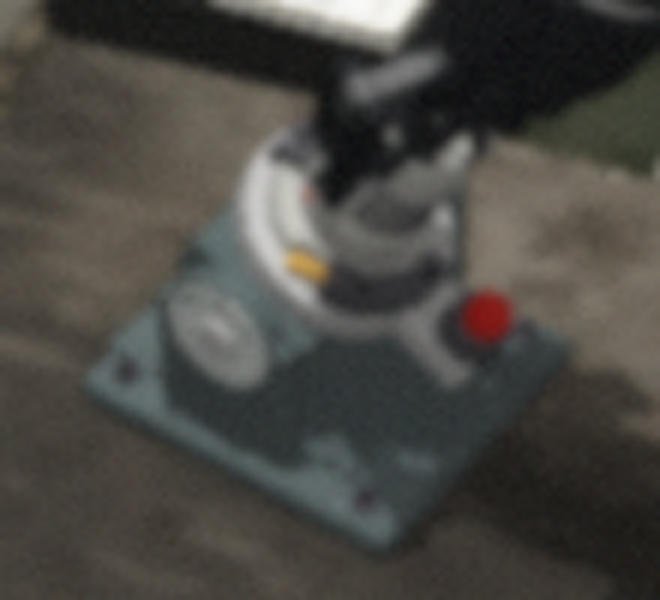

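The red mark has moved to the side and the button is coming out, so the holder has turned about 75–85°. I'll creep to the stop.

Call:
apply_moves:
  rows:
    - [[0,0,0],[0,0,-0.03],30]
    - [[0,0,0],[0,0,-0.06],30]
    - [[0,0,0],[0,0,-0.09],30]
    - [[0,0,0],[0,0,-0.12],30]
    - [[0,0,0],[0,0,-0.12],30]

```text
time: 8.62
ee_pos: [515.2, -4.3, 121.0]
tcp_rot: [171.9, 29.0, 151.9]
contact_force: [-9.7, 4.7, 5.4]
finger_gap: 42.8
```

```bash
python3 -c "
from h import *
tw()"
```

```text
t 8.62 TCP in nose [ 0.3   0.8  30.39] F nose [-6.4  2.5  9.9] gap 42.8 q6 -64.7
phi 75.98 M nose [ 0.32  1.48 -0.18] axis err deg 0.13
```

Call:
apply_moves:
  rows:
    - [[0,0,0],[0,0,-0.03],30]
    - [[0,0,0],[0,0,-0.06],30]
    - [[0,0,0],[0,0,-0.09],30]
    - [[0,0,0],[0,0,-0.12],30]
    - [[0,0,0],[0,0,-0.12],30]

```text
time: 9.03
ee_pos: [513.1, -3.9, 119.6]
tcp_rot: [175.7, 29.3, 159.5]
contact_force: [-22.0, 7.8, 12.8]
finger_gap: 42.8
```

```bash
python3 -c "
from h import *
tw();w=shot('wrist','w8');s=shot('scene','s8')
cv2.imwrite('pics/s8c.png',cv2.resize(s['color'][145:245,270:380,::-1],None,fx=6,fy=6,interpolation=cv2.INTER_CUBIC))"
```

```text
t 9.03 TCP in nose [-2.2   0.75 30.27] F nose [-13.6   3.   22.6] gap 42.8 q6 -71.4
phi 82.63 M nose [ 0.15  2.82 -0.91] axis err deg 0.43
```

View pics/w8.png

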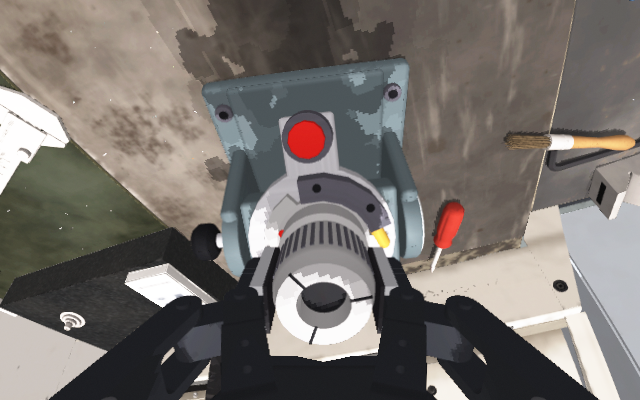

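Moment is −0.9 N·m and the TCP is displaced about 2 mm, so it is against the stop; a lug shows in the gap beside the claw at (285,215). I'll relax it slightly before drawing off.

Call:
apply_moves:
  rows:
    - [[0,0,0],[0,0,0.02],30]
    - [[0,0,0],[0,0,0.035],30]
    - [[0,0,0],[0,0,0.035],30]
    - [[0,0,0],[0,0,0.035],30]
    - [[0,0,0],[0,0,0.035],30]

```text
time: 9.55
ee_pos: [513.5, -4.0, 119.9]
tcp_rot: [174.6, 29.2, 157.3]
contact_force: [-19.2, 6.4, 12.1]
finger_gap: 43.0
```

```bash
python3 -c "
from h import *
tw()"
```

```text
t 9.55 TCP in nose [-1.73  0.78 30.27] F nose [-11.3   2.2  20.6] gap 43.0 q6 -69.4
phi 80.71 M nose [ 0.21  2.58 -0.41] axis err deg 0.34
```

Call:
apply_moves:
  rows:
    - [[0,0,-0.1],[0,0,0],30]
    - [[0,0,-0.2],[0,0,0],30]
    - [[0,0,-0.3],[0,0,0],30]
    - [[0,0,-0.4],[0,0,0],30]
    - [[0,0,-0.5],[0,0,0],30]

```text
time: 9.97
ee_pos: [511.4, -4.2, 122.2]
tcp_rot: [174.8, 29.3, 157.5]
contact_force: [-3.2, 2.9, -10.7]
finger_gap: 42.7
```

```bash
python3 -c "
from h import *
tw()"
```

```text
t 9.97 TCP in nose [-2.31  0.09 33.34] F nose [-8.5  2.1 -7.4] gap 42.7 q6 -69.5
phi 80.83 M nose [ 0.45  1.91 -0.27] axis err deg 0.27
```

Call:
apply_moves:
  rows:
    - [[0,0,-0.1],[0,0,0],30]
    - [[0,0,-0.2],[0,0,0],30]
    - [[0,0,-0.3],[0,0,0],30]
    - [[0,0,-0.4],[0,0,0],30]
    - [[0,0,-0.5],[0,0,0],30]

```text
time: 10.38
ee_pos: [511.9, -4.5, 130.1]
tcp_rot: [174.7, 29.8, 157.5]
contact_force: [-1.2, -0.4, -4.1]
finger_gap: 43.0
```

```bash
python3 -c "
from h import *
tw();w=shot('wrist','w9')"
```

```text
t 10.38 TCP in nose [ 2.1  -0.05 39.84] F nose [-3.  -0.6 -3. ] gap 43.0 q6 -69.6
phi 80.93 M nose [-0.03  0.61  0.06] axis err deg 0.26
```

View pics/w9.png

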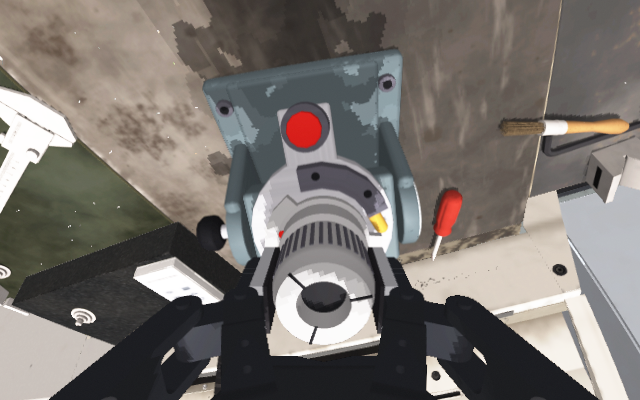

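It's free: the force has dropped to about the holder's weight and the moment to near zero. Drawing it off along the axis.

Call:
apply_moves:
  rows:
    - [[0,0,-0.6],[0,0,0],30]
    - [[0,0,-1.3],[0,0,0],30]
    - [[0,0,-2.3],[0,0,0],30]
    - [[0,0,-3.6],[0,0,0],30]
    - [[0,0,-5],[0,0,0],30]

```text
time: 10.85
ee_pos: [487.1, 0.9, 174.8]
tcp_rot: [174.6, 29.8, 157.5]
contact_force: [0.6, -0.4, -5.4]
finger_gap: 42.9
```

Call:
apply_moves:
  rows:
    - [[0,0,-1.5],[0,0,0],30]
    - [[0,0,-3],[0,0,0],30]
    - [[0,0,-4.5],[0,0,0],30]
    - [[0,0,-5.5],[0,0,0],30]
    - [[0,0,-5.5],[0,0,0],30]

```text
time: 11.27
ee_pos: [461.0, 6.8, 225.1]
tcp_rot: [174.5, 30.1, 157.4]
contact_force: [-0.6, -0.1, -4.0]
finger_gap: 42.7
```

```bash
python3 -c "
from h import *
tw();w=shot('wrist','w10');shot('top','t10');shot('scene','s10')
s=load('s10');cv2.imwrite('pics/s10c.png',cv2.resize(s['color'][110:250,260:420,::-1],None,fx=4,fy=4,interpolation=cv2.INTER_CUBIC))"
```

```text
t 11.27 TCP in nose [  4.46   0.36 148.18] F nose [-2.5 -0.2 -3.2] gap 42.7 q6 -70.0
phi 80.85 M nose [-0.04  0.62  0.02] axis err deg 0.61
```

View pics/w10.png

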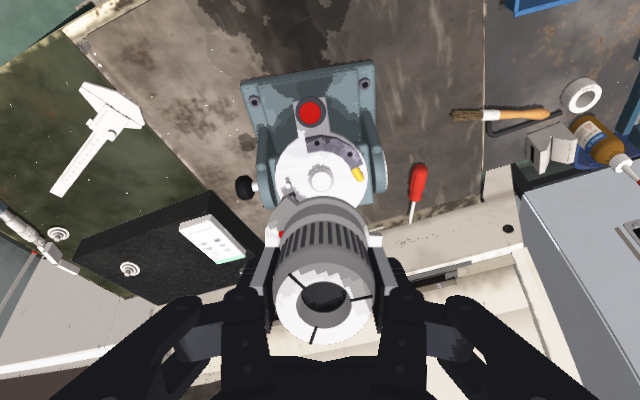

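View pics/s10c.png

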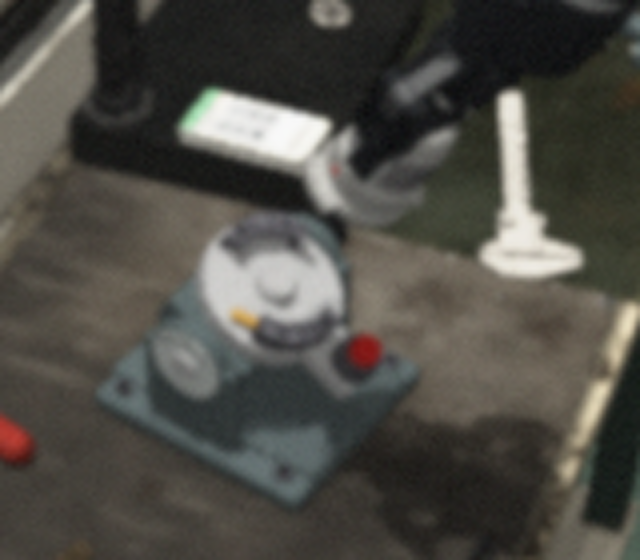

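The holder is off, held squarely, with the bare spigot visible at (321,178) in the wrist view. Next I'll go above the tray, tool vertical.

```bash
cat >> h.py <<'E'
def downR(ang):
    a=np.radians(ang); y=np.array([np.cos(a),np.sin(a),0]); z=np.array([0,0,-1.]); return np.c_[np.cross(y,z),y,z]
E
python3 -c "
from h import *
delta([432.4,290,190],downR(25))"
```

```text
t 11.42 pos [459.8   6.7 220.1] q [ -3.3 -38.4 135.6  -5.4  53.  -70. ] F [-0.2  0.1 -5.6] gap 42.9
shift cm [13.12 25.38 -1.67] rotvec [0.279 0.461 0.748] dist 28.62 ang 52.8
```

Call:
apply_moves:
  rows:
    - [[1,2,-0.2],[0.02,0.035,0.06],30]
    - [[2.5,5,-0.4],[0.05,0.08,0.13],30]
    - [[4,8,-0.6],[0.08,0.13,0.21],30]
    - [[5.5,11,-0.8],[0.11,0.18,0.3],30]
    - [[7,14,-1],[0.14,0.23,0.374],30]

```text
time: 11.83
ee_pos: [445.9, 164.3, 204.4]
tcp_rot: [174.6, 14.2, 135.7]
contact_force: [0.3, -0.2, -3.6]
finger_gap: 42.9
```

```bash
python3 -c "
from h import *
delta([432.4,290,190],downR(25))"
```

```text
t 11.83 pos [445.9 164.3 204.4] q [ 19.7 -21.7 124.1 -11.2  66.8 -23.2] F [ 0.3 -0.2 -3.6] gap 42.9
shift cm [ 9.81  8.1  -0.24] rotvec [0.137 0.229 0.37 ] dist 12.72 ang 26.1
```

Call:
apply_moves:
  rows:
    - [[2,1.7,0],[0.03,0.05,0.08],30]
    - [[4,3.4,-0.1],[0.06,0.1,0.16],30]
    - [[6,5,-0.1],[0.09,0.15,0.24],30]
    - [[8,6.6,-0.2],[0.12,0.2,0.32],30]
    - [[9.5,7.8,-0.2],[0.137,0.229,0.37],30]

```text
time: 12.25
ee_pos: [433.1, 285.5, 189.5]
tcp_rot: [180.0, -0.0, 115.0]
contact_force: [1.0, -0.5, -5.2]
finger_gap: 42.8
```

Call:
apply_moves:
  rows:
    - [[0,0,0],[0,0,0],30]
    - [[0,0,0],[0,0,0],30]
    - [[0,0,0],[0,0,0],30]
    - [[0,0,0],[0,0,0],30]
    - [[0,0,0],[0,0,0],30]

```text
time: 12.67
ee_pos: [432.6, 283.0, 191.0]
tcp_rot: [179.8, 0.1, 115.2]
contact_force: [0.6, 0.9, -5.0]
finger_gap: 43.1
```

```bash
python3 -c "
from h import *
delta([432.4,290,80],downR(25))
for n in ['wrist','top','scene']: shot(n,n+'11')
w=load('wrist11');im=w['color'][:,:,::-1].copy()
a=np.radians(-3);X=np.array([np.cos(a),np.sin(a),0]);Y=np.array([-np.sin(a),np.cos(a),0])
for z,col in((0,(0,0,255)),(24,(0,255,0))):
  for sx in(-1,1):
    for sy in(-1,1):
      p=proj(w,[TRAY+sx*46*X+sy*39.5*Y+[0,0,z]])[0]; print(z,sx,sy,p.round(0)); cv2.circle(im,tuple(int(v) for v in p),2,col,-1)
cv2.imwrite('pics/w11m.png',im)
s=load('scene11');cv2.imwrite('pics/s11c.png',cv2.resize(s['color'][190:370,250:410,::-1],None,fx=3.3,fy=3.3,interpolation=cv2.INTER_CUBIC))
s=load('top11');cv2.imwrite('pics/t11c.png',cv2.resize(s['color'][180:280,170:290,::-1],None,fx=5,fy=5,interpolation=cv2.INTER_CUBIC))
"
```

```text
t 12.67 pos [432.6 283.  191. ] q [ 2.730e+01 -8.400e+00  1.139e+02 -1.000e-01  7.440e+01  2.200e+00] F [ 0.6  0.9 -5. ] gap 43.1
shift cm [ 0.66  0.25 11.1 ] rotvec [0.003 0.002 0.003] dist 11.13 ang 0.3
0 -1 -1 [271. 180.]
0 -1 1 [304. 113.]
0 1 -1 [345. 218.]
0 1 1 [382. 156.]
24 -1 -1 [267. 186.]
24 -1 1 [303. 114.]
24 1 -1 [347. 226.]
24 1 1 [387. 160.]
```

View pics/w11m.png

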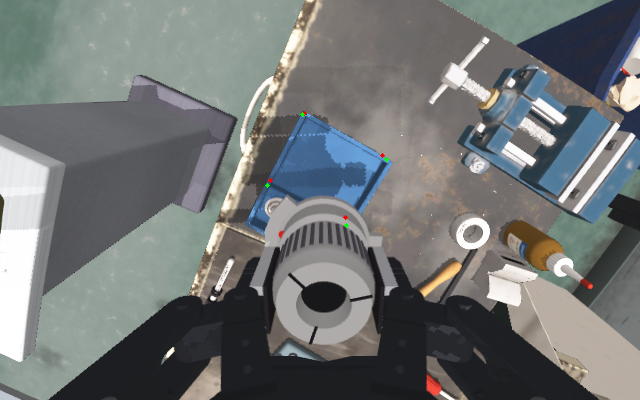

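View pics/s11c.png

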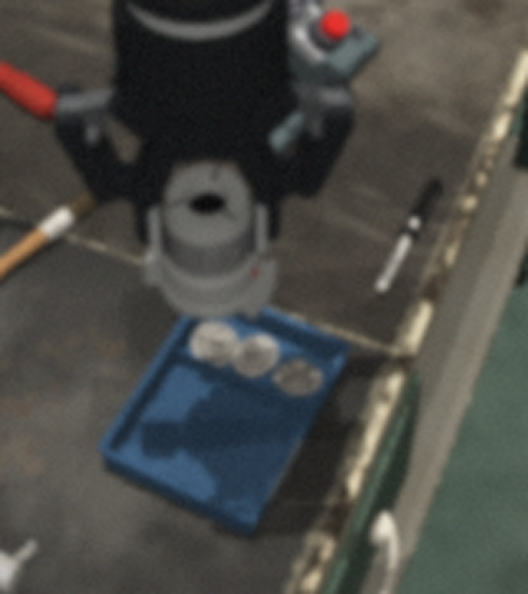

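View pics/t11c.png

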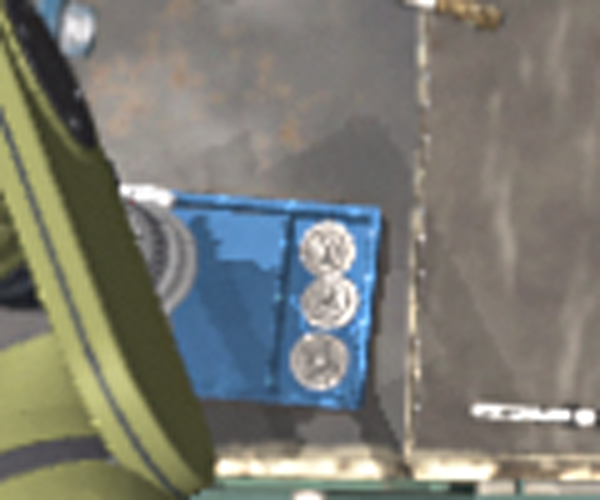

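```bash
python3 -c "
from h import *
im=cv2.imread('pics/w11m.png');cv2.imwrite('pics/w11z.png',cv2.resize(im[95:245,235:405],None,fx=4.5,fy=4.5,interpolation=cv2.INTER_NEAREST))"
```

```text
(no output)
```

View pics/w11z.png

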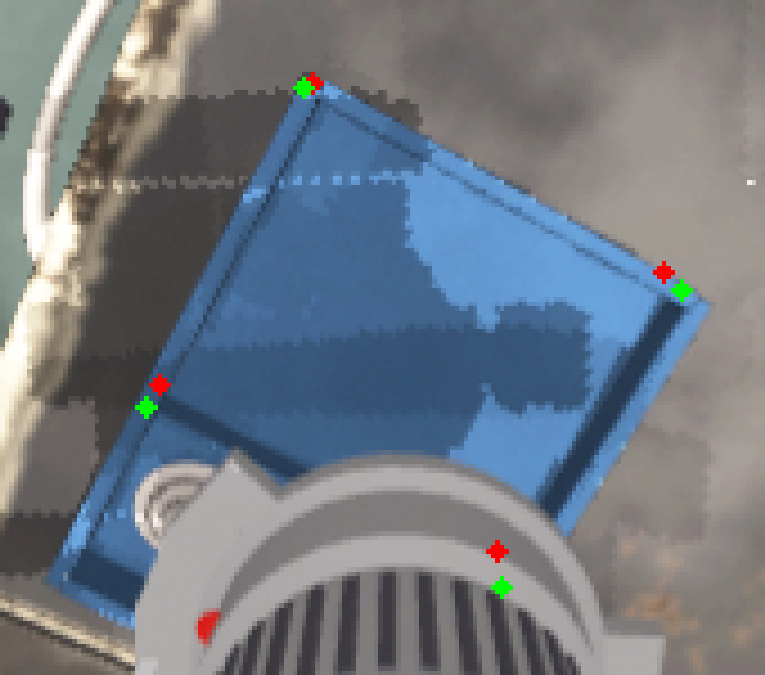

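```bash
python3 -c "
from h import *
w=load('wrist11')
u=lambda x,y:[235+x/4.5-.4,95+y/4.5-.4]
P=onplane(w,[u(318,108),u(672,290),u(165,402)],2);print(P.round(1))
Q=onplane(w,[u(322,78),u(710,303),u(50,580)],26);print('rim outer',Q.round(1))
print((P[1]+P[2])/2, np.linalg.norm(P[1]-P[0]),np.linalg.norm(P[2]-P[0]))
"
```

```text
[[391.6 327.4   2. ]
 [483.8 324.7   2. ]
 [386.5 249.2   2. ]]
rim outer [[390.4 335.1  26. ]
 [486.6 327.8  26. ]
 [379.3 205.8  26. ]]
[435.13804324 286.96333398   2.        ] 92.22442797330984 78.37593566006068
```

Compartment measured from the wrist view: 92.2 × 78.4 mm, which matches the given size, centre about (434.5, 287.5). The lugs lie along tray x. Lowering.

```bash
python3 -c "
from h import *
delta([434.5,287.5,40],downR(25))"
```

```text
t 12.82 pos [432.6 283.2 191.3] q [ 2.730e+01 -8.400e+00  1.138e+02 -1.000e-01  7.440e+01  2.200e+00] F [-0.2 -0.5 -4.3] gap 42.7
shift cm [ 0.34  0.31 15.13] rotvec [0.003 0.002 0.003] dist 15.14 ang 0.3
```

Call:
apply_moves:
  rows:
    - [[0.3,0.3,2],[0,0,0],30]
    - [[0.3,0.3,4.5],[0.002,0,0],30]
    - [[0.3,0.3,7],[0.003,0.002,0],30]
    - [[0.3,0.3,9.5],[0.003,0.002,0],30]
    - [[0.3,0.3,12],[0.003,0.002,0.003],30]

```text
time: 13.23
ee_pos: [434.5, 287.4, 70.5]
tcp_rot: [180.0, -0.0, 115.0]
contact_force: [-0.3, -0.6, -4.1]
finger_gap: 42.9
```

Call:
apply_moves:
  rows:
    - [[0,0,0.8],[0,0,0],30]
    - [[0,0,1.5],[0,0,0],30]
    - [[0,0,2.1],[0,0,0],30]
    - [[0,0,2.6],[0,0,0],30]
    - [[0,0,3],[0,0,0],30]

```text
time: 13.65
ee_pos: [435.3, 288.0, 42.1]
tcp_rot: [179.9, -0.0, 115.0]
contact_force: [-0.5, 0.5, -4.9]
finger_gap: 42.7
```

```bash
python3 -c "
from h import *
delta([434.5,287.5,33],downR(25))
w=shot('wrist','w12');s=shot('scene','s12')
cv2.imwrite('pics/s12c.png',cv2.resize(s['color'][240:370,260:380,::-1],None,fx=4.5,fy=4.5,interpolation=cv2.INTER_CUBIC))"
```

```text
t 13.65 pos [435.3 288.   42.1] q [ 27.6   2.4 119.2   0.   58.3   2.5] F [-0.5  0.5 -4.9] gap 42.7
shift cm [-0.01 -0.1   0.91] rotvec [ 0.002 -0.     0.001] dist 0.92 ang 0.1
```

View pics/w12.png

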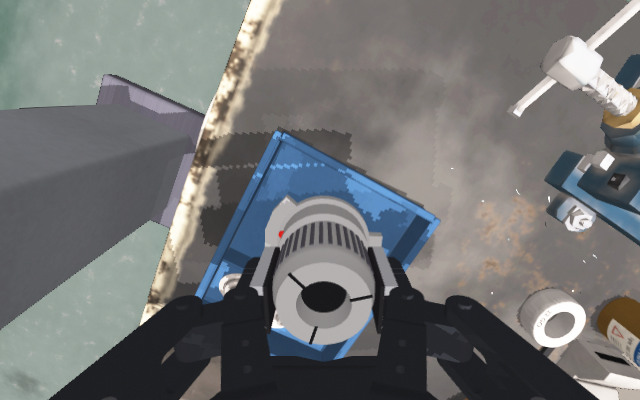

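View pics/s12c.png

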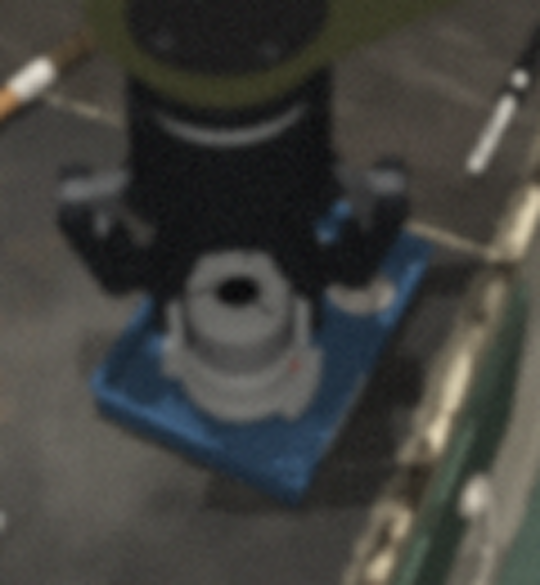

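The holder is inside the compartment, roughly centred, with the walls clear all round. Creeping to the floor.

Call:
apply_moves:
  rows:
    - [[0,0,0.2],[0,0,0],30]
    - [[0,0,0.4],[0,0,0],30]
    - [[0,0,0.6],[0,0,0],30]
    - [[0,0,0.75],[0,0,0],30]
    - [[0,0,0.85],[0,0,0],30]

```text
time: 14.17
ee_pos: [434.2, 287.5, 32.5]
tcp_rot: [-180.0, -0.0, 115.0]
contact_force: [0.3, -0.4, -4.7]
finger_gap: 43.0
```

Call:
apply_moves:
  rows:
    - [[0,0,0.05],[0,0,0],30]
    - [[0,0,0.1],[0,0,0],30]
    - [[0,0,0.15],[0,0,0],30]
    - [[0,0,0.15],[0,0,0],30]
    - [[0,0,0.15],[0,0,0],30]

```text
time: 14.58
ee_pos: [434.6, 287.7, 32.1]
tcp_rot: [-180.0, -0.0, 115.0]
contact_force: [-4.1, -2.0, 6.7]
finger_gap: 42.7
```

```bash
python3 -c "
from h import *
delta([434.5,287.5,33],downR(25));print(monitor.observe()['moment'])"
```

```text
t 14.58 pos [434.6 287.7  32.1] q [ 27.6   3.3 119.5   0.   57.3   2.5] F [-4.1 -2.   6.7] gap 42.7
shift cm [-0.01 -0.02 -0.09] rotvec [-0.    -0.     0.001] dist 0.09 ang 0.0
[-0.43786174  0.78256161  0.03794392]
```

Floor contact at TCP z = 32.1, as expected. Releasing.

Call:
apply_moves:
  rows:
    - [[0,0,0],[0,0,0],50]
    - [[0,0,0],[0,0,0],52]
    - [[0,0,0],[0,0,0],56]
    - [[0,0,0],[0,0,0],65]
    - [[0,0,0],[0,0,0],80]
  squeeze: 20

```text
time: 15.0
ee_pos: [434.7, 287.8, 31.3]
tcp_rot: [180.0, -0.0, 115.0]
contact_force: [-0.6, 0.1, 0.4]
finger_gap: 65.9
```

Call:
apply_moves:
  rows:
    - [[0,0,0],[0,0,0],90]
    - [[0,0,0],[0,0,0],95]
    - [[0,0,-0.2],[0,0,0],95]
    - [[0,0,-0.5],[0,0,0],95]
    - [[0,0,-1],[0,0,0],95]

```text
time: 15.42
ee_pos: [433.9, 287.4, 41.0]
tcp_rot: [-179.9, -0.0, 115.0]
contact_force: [-0.3, 0.1, -0.0]
finger_gap: 81.3
```

```bash
python3 -c "
from h import *
delta([434.5,287.5,120],downR(25))
w=shot('wrist','w13')"
```

```text
t 15.42 pos [433.9 287.4  41. ] q [ 27.6   2.4 119.3   0.   58.3   2.6] F [-0.3  0.1 -0. ] gap 81.3
shift cm [-0.01  0.04 -7.9 ] rotvec [-0.002 -0.     0.001] dist 7.9 ang 0.1
```

View pics/w13.png

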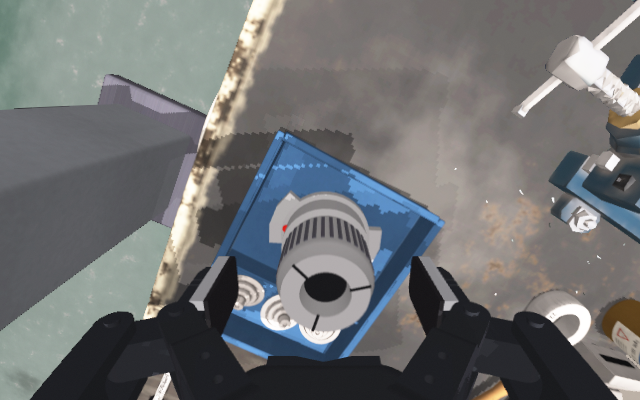

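The fingers are open and clear on both sides, and the holder stands free. Retreating straight up.

Call:
apply_moves:
  rows:
    - [[0,0,-1.5],[0,0,0],95]
    - [[0,0,-4],[0,0,0],95]
    - [[0,0,-7.5],[0,0,0],95]
    - [[0,0,-11.5],[0,0,0],95]
    - [[0,0,-15],[0,0,0],95]

```text
time: 15.88
ee_pos: [434.3, 287.5, 193.6]
tcp_rot: [180.0, -0.0, 115.0]
contact_force: [1.6, 0.7, -0.4]
finger_gap: 81.0
```

Call:
apply_moves:
  rows:
    - [[0,-2,-1],[0,0,0],95]
    - [[-1,-5,-1],[0,0,0],95]
    - [[-3,-8,-1],[0,0,0],95]
    - [[-5,-11,-1],[0,0,0],95]
    - [[-6,-12,-1],[0,0,0],95]

```text
time: 16.3
ee_pos: [349.0, 180.5, 201.1]
tcp_rot: [-180.0, 0.0, 115.0]
contact_force: [-0.0, -0.2, -0.5]
finger_gap: 81.6
```

Call:
apply_moves:
  rows:
    - [[0,0,0],[0,0,0],95]
    - [[0,0,0],[0,0,0],95]
    - [[0,0,0],[0,0,0],95]
    - [[0,0,0],[0,0,0],95]
    - [[0,0,0],[0,0,0],95]

```text
time: 16.72
ee_pos: [351.4, 183.1, 201.2]
tcp_rot: [-179.9, -0.0, 115.1]
contact_force: [0.1, -0.7, -0.3]
finger_gap: 80.9
```

```bash
python3 -c "
from h import *
delta([434.5,287.5,120],downR(25))
w=shot('wrist','w14');t=shot('top','t14');s=shot('scene','s14')
a=cv2.resize(s['color'][240:370,260:380,::-1],None,fx=4,fy=4,interpolation=cv2.INTER_CUBIC)
b=cv2.resize(w['color'][:,:,::-1],None,fx=1,fy=1)
cv2.imwrite('pics/s14c.png',a)
C=np.array([434.5,287.5,2]);print(proj(w,[C,C+[0,0,66]]),proj(s,[C,C+[0,0,66]]))"
```

```text
t 16.72 pos [351.4 183.1 201.2] q [ 19.7 -26.6 126.9   0.   79.8  -5.4] F [ 0.1 -0.7 -0.3] gap 80.9
shift cm [ 5.93 11.96  8.11] rotvec [-0.001 -0.     0.002] dist 15.62 ang 0.1
[[437.24663662 117.36864058]
 [463.2250695  121.74267088]] [[312.94920544 323.16695944]
 [312.10040795 304.89575804]]
```

View pics/w14.png

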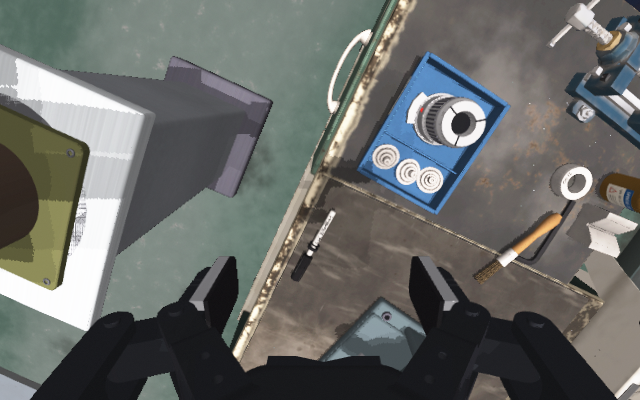

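View pics/s14c.png

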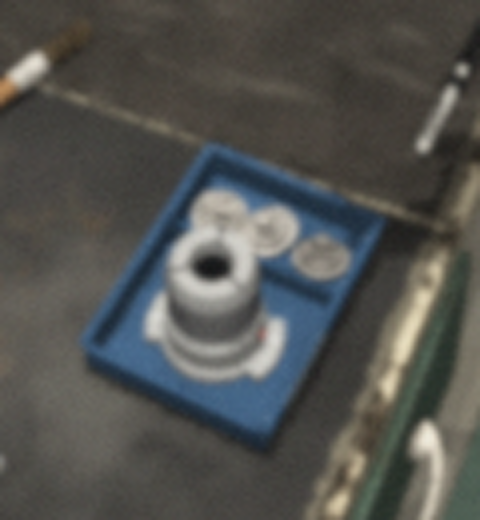

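View pics/t14.png

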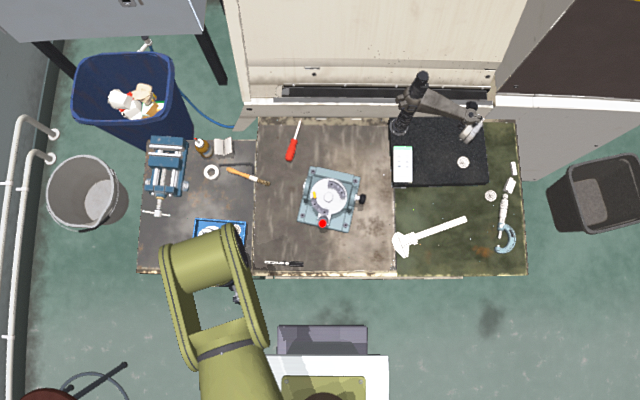

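The mouth is seen at (462,123) in the wrist view and (313,306) in the scene view. An upright holder at the target would show at (463,122) and (312,305). The bystanders look unmoved in the top view. Handing in.

```bash
python3 -c "
from h import *
print(order.finish_job())"
```

```text
the job is handed in; nothing more can be done
None
```

The work holder is off the gauging head and standing upright in the larger compartment of the blue tray. I handed the job in at about 17 s of the allowed 54 s; no verdict is reported.

**What I did:**
- **Button:** I pressed it with the shut fingers to its hard stop, 14.4 mm above the seat (14 expected), at about 35 N. The holder kicked round, by my estimate about 12°.
- **Turn:** I gripped the knurled band and turned the holder about 77° further, until it met the stop at about 0.9 N·m.
- **Draw-off:** After easing back about 2° I drew it off along the tilted axis. It dragged slightly over the first 3 mm, then came free with only its weight (about 5 N) on the wrist.
- **Placing:** I stood it in the compartment with the lugs along the tray's long side. It touched the floor at the expected height, then I released it and backed away.

**Last checks:**
- **Position and tilt:** The mouth of the holder appears within 2 pixels of where an upright holder at the target would show, in both the wrist and scene views.
- **Robot clear:** The fingers are open, and the wrist reads about zero force.
- **Bystanders:** The caliper, oil bottle and ring gauge look unmoved in the top view.

**Disagreements:** The fixed cameras and the wrist camera differed by 2–4 mm on the head's sideways position and the tray centre. For the head I settled close to the wrist view, which agreed with the fingertips. For the tray I also went with the wrist view, where the compartment measured 92.2 × 78.4 mm against the given 92 × 79. One early wrist picture was smeared by arm motion, so I discarded it.

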